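# Open the vessel bay's double-catch gate and hold it wide

## Robot

A 7-joint arm with a two-finger parallel gripper is mounted at the origin on the work surface. World frame = base frame: x ahead of the robot, y to its left, z up, the work surface at z = 0. Lengths are in m, angles in rad, forces in N, time in s.
With the tool pointing down it reaches from about 0.425 to 0.875 m from the base axis. Payload 4.7 kg.
Tool frame: the origin (TCP) lies at the very end of the fingers, on their centre line; the grasp point (between the pads) lies behind it (ctrl.tcp_to_grasp is the y of the grasp point in the tool frame, in m); y points along the fingers, x is the direction in which the jaws open and shut, and the axes are right-handed (so a half turn about y gives the same grasp; the last joint's range is limited). The gripper opens to 87 mm and grips with 3 to 60 N. Pads are 19 mm wide; open, the fingers measure 117 mm over their backs; the gripper's body (75 mm by 190 mm) begins 51 mm behind the grasp point.
Start: joints at [-1.218, 0.321, -0.07, 1.45, 0.023, 1.371, -0.057], TCP at [0.216, 0.613, 0.223] pointing down, gripper open.
Joint ranges: [-2.86, 2.86], [-0.3, 2.09], [-1.38, 1.24], [0.06, 2.45], [-1.56, 4.7], [0.09, 2.05], [-2.69, 2.69]. Speed limits (rad/s): [2.57, 2.57, 3.14, 3.14, 3.14, 3.14, 3.14].

## Interface

Orientations are given as a rotation vector (axis times angle).
In Python, from bench import ctrl, get_image, workorder gives the robot as it stands.
- The arm moves only by the tool drive_tool, never from a script. Its argument "increments" is text: rows parted by semicolons, each of 5 numbers parted by spaces: the shift along the tool's x, y, z in mm, then the turn about the tool's y in degrees, then the closure in counts, from 0 (fully open) to 255 (shut). In form: tx ty tz yaw fingers; .... A call has 1 to 20 rows; each row shifts and turns the commanded pose from where the row before left it, along the tool's axes as they then stand; what a row does not reach is not made up. A row lasts 1/8 s, in which the tool goes at most 62.5 mm and 10.7 degrees, less where a joint would pass 70% of its speed; a pose out of reach is approached as far as the arm can. A call is refused whole if a number of a shift passes 62.5 or a number of a turn 10.7, either way. A call with a gripper value outside its range is refused whole. The fingers move at their own pace and stop on an object; "squeeze" is the grip in N (left out, the last holds). Time passes only in rows, so rows that do not move let the fingers close. It gives the time, the measured TCP pose, the force and the opening at its end, in the units of the state.
- ctrl.get_state(): the state, without advancing time (a new reading comes with each control period).
- get_image(name): name is "scene" or "top" or "wrist"; returns a dict with "img" (384x512x3 uint8, red, green, blue), "mtx" (3x3 intrinsics, pixels), "k1" (the pictures are not rectified: a ray, as slopes to the right and down, at radius r is drawn at 1 + k1 r^2 times it, then the intrinsics apply), "camera_from_world" (4x4, takes a point from world to camera coordinates). Camera axes: x right, y up, looking along -z (the intrinsics and any distortion apply to the point x, -y, -z); pixel columns grow to the right and rows downward; lengths in m; the calibration is good to about 2 mm. A picture is of the moment at which its call begins. There is no depth.
- workorder.close_job(): hands the job in, once; it reports no verdict.
The state is a dict: "time": time; "joint_positions": joint angles; "qd": joint speeds; "joint_torque": joint torques, N m; "position": TCP position; "tool_rot": TCP orientation; "ft_force": force on the tool from outside, world axes, zero at the start; "torque": the same for the moment, N m; "grip_width": opening from 0.0 (shut) to 1.0 (fully open).
Only numpy, scipy, OpenCV 4.12 (cv2) and the standard library are available. Lean on these libraries where they do the work, as an engineer would, in place of code of your own. Each camera call takes 0.05 s, during which the arm holds its last target.

## Task

Open the gate of the small vessel bay for a colleague: squeeze the two tabs of the round catch fully in first, then those of the square catch, and swing the gate by its knob past its click until it stands wide open, about square to the bay's front. The gate swings back by itself, so finish while still holding it wide open and steady in the gripper (gripped or held back by the fingers), and leave the glassware and the parts lying around undisturbed.

Things in the scene. Friction and masses are not known exactly. Their poses are not given: they have to be found in the camera images.
- bay: White bay (pen) with aluminium base. Origin on the table under the middle of the gate line; x into the bay, y along the closed gate to the hinge, z up. Two white piers, 56 (x) x 70 (y) mm, 92 mm high, at y +145 mm (by the hinge) and y -115 mm (by the gate's free end), each carry one catch; the catches change places from start to start.
- round_catch_mid (a point): Centre of the round catch: domed upright aluminium cylinder (28 mm diameter, 52 mm tall) with a grey disc tab on its +y and on its -y side. Point midway between the tabs, 30 mm above the pier's top; axes as the bay's. Outer faces of the tabs: 58 mm apart at rest, 40 mm fully squeezed; tabs reach 14 mm above and below the point. 25 mm or more is free beside them.
- square_catch_mid (a point): Centre of the square catch: square-edged aluminium block (46 x 28 mm, 46 mm tall) with a grey rectangular tab on its +y and on its -y side. Point midway between the tabs, 30 mm above the pier's top; axes as the bay's. Outer faces of the tabs: 58 mm apart at rest, 40 mm fully squeezed; tabs reach 13 mm above and below the point.
- gate_knob (a point): Centre of the gate's knob: upright black round post, 22 mm diameter, 52 mm tall on the gate's top rail (the point is 30 mm above the rail, 22 mm below the post's top; a 30 mm collar, 4 mm high, rings its foot). It moves with the gate, 115 mm from the hinge axis. Gripped from above it may turn in the grip.
- gate_hinge (a point): Point on the gate's upright hinge axis at the knob's height; axes as the bay's. The closed gate extends to -y; its free end swings to -x, out of the bay (clockwise from above): at gate value a the knob lies at 115 mm times (-sin a, -cos a). Gate 12 mm thick, top 88 mm above the table, 175 mm long, with a thin striker at its top reaching 230 mm.
- gate (a joint): Gate angle, rad: 0 closed, stop at 1.65. It cannot move until all four tabs are in. A spring ball gives a click (detent) between 0.45 and 0.65 rad, some 6 to 9 N at the knob. A return spring pulls the gate shut throughout (4 to 5 N at the knob near 1.4 rad): let go, it swings back to the click or shut.
- round_catch_left (a joint): Travel in m of the round disc tab (28 mm diameter, 6 mm thick) of the round catch on its +y side: 0 out, 0.009 fully in. It is stiff (about 5 N) and stays where it is pushed.
- round_catch_right (a joint): Travel in m of the round disc tab (28 mm diameter, 6 mm thick) of the round catch on its -y side: 0 out, 0.009 fully in. It is stiff (about 5 N) and stays where it is pushed.
- square_catch_left (a joint): Travel in m of the flat rectangular tab (40 mm wide, 26 mm tall, 6 mm thick) of the square catch on its +y side: 0 out, 0.009 fully in. It is stiff (about 5 N) and stays where it is pushed.
- square_catch_right (a joint): Travel in m of the flat rectangular tab (40 mm wide, 26 mm tall, 6 mm thick) of the square catch on its -y side: 0 out, 0.009 fully in. It is stiff (about 5 N) and stays where it is pushed.
- jar: Bystander: glass jar with steel lid, 68 mm across, 95 mm tall, standing inside the bay behind the gate. Origin at its underside (middle).
- stopper: Bystander: black rubber stopper, 34 mm across, 30 mm tall, inside the bay behind the gate. Origin at its underside (middle).
- beaker: Bystander: glass beaker, 72 mm across, 85 mm tall, left of the bay. Origin at its underside (middle).
- bottle: Bystander: amber glass bottle, 70 mm across, 130 mm tall, right of the bay. Origin at its underside (middle).
- clamp: Bystander: steel clamp ring, 64 mm across, 14 mm tall, lying in front of the bay, on the left. Origin at its underside (middle).
- wrench: Bystander: steel wrench, 150 mm long, lying right of the bay. Origin at its underside.
- headplate: Bystander: steel vessel head plate, 90 mm across, 35 mm tall with its boss, left of the bay. Origin at its underside (middle).

How it is judged:
On the way, in this order (a step that is already met when the one before it is completed fails the run):
1. both tabs of the round catch are squeezed in, the square catch not yet, the gate shut (value of joint each of round_catch_left, round_catch_right above 0.007 m and value of joint gate below 0.15 rad), for 0.2 s.
2. both tabs of the square catch are squeezed in too (value of joint each of round_catch_left, round_catch_right, square_catch_left, square_catch_right above 0.007 m), for 0.2 s.
3. the fingers have swung the gate past its click (value of joint gate above 0.75 rad and contact force between the fingers and gate above 0.3 N), for 0.1 s.
At the end, for the whole second after the job is handed in: All four tabs are in (more than 7 of 9 mm); the gate stands at more than 1.25 rad (about 72 degrees), at rest (under 0.1 rad/s), held there by the fingers with more than 1 N (all of step 2 and value of joint gate above 1.25 rad and velocity of joint gate between -0.1 and 0.1 rad/s and contact force between the fingers and gate above 1 N); the arm keeps its last pose, push and grip.
It fails at once if the glassware or a part lying around is disturbed (moved more than 30 mm) (distance of any of jar, stopper, beaker, bottle, clamp, wrench, headplate from where it was at the start of the episode above 0.03 m).
It also fails if it takes over 58 s, if anything falls off the work surface, if the arm or the gripper's body presses on something with over 40 N, if the wrist force passes 120 N, or if a joint passes its speed limit or range.

## Working session

There is one attempt and no reset: what is moved stays moved. The work goes in short steps, Python scripts to look and compute and a tool call to move; the robot and the scene stay as the last step left them, time stands still between calls to the robot, and variables do not carry over. Pictures are saved under pics/ and viewed, and the job is handed in when it is done.

Besides the shell and the picture viewer there is one more tool, called by a JSON object that holds its "method" and its "body", one argument or row to a line. drive_tool: Moves the arm, as the interface text tells. Its arguments: {"type":"object","properties":{"increments":{"type":"string"},"squeeze":{"type":"number"}},"required":["increments"]}

```bash
ls; mkdir -p pics; python3 - <<'E'
from bench import ctrl,get_image,workorder
import cv2
s=ctrl.get_state()
for k,v in s.items(): print(k,v)
print(ctrl.tcp_to_grasp)
for n in ["scene","top","wrist"]:
    d=get_image(n); cv2.imwrite(f"pics/a_{n}.png",d["img"][:,:,::-1]); print(n,d["mtx"].tolist(),d["k1"],d["camera_from_world"].round(4).tolist())
E
```

```text
pics
time 0.0
joint_positions [-1.21791689  0.32182365 -0.07010347  1.45170703  0.02262504  1.37078139
 -0.05692   ]
qd [ 0.00125867 -0.00073145  0.00128201  0.00036247  0.00116799  0.00177105
  0.00154052]
joint_torque [ 2.74487036e-05 -4.91286492e+01 -4.03772732e-01 -3.12525058e+01
 -6.39067660e-02  4.32209868e-02  1.73617427e-04]
position [0.21587594 0.61250691 0.22144516]
tool_rot [-1.35186712 -0.9550663   0.95755853]
ft_force [-0.08991365 -0.06922872  0.04926352]
torque [0.02008154 0.00981563 0.00712874]
grip_width 1.0037257822853993
-0.0187
scene [[445.6126507133235, 0.0, 254.73718805209793], [0.0, 445.6126507133235, 191.4993820422453], [0.0, 0.0, 1.0]] 0.009896873530698989 [[-0.295, 0.9555, 0.0095, 0.178], [-0.7699, -0.2436, 0.5898, 0.3591], [0.5659, 0.1666, 0.8075, -1.7843], [0.0, 0.0, 0.0, 1.0]]
top [[488.42133250914395, 0.0, 246.921799293995], [0.0, 488.42133250914395, 190.67816102930504], [0.0, 0.0, 1.0]] -0.0389418688038155 [[-0.0315, -0.9995, -0.0049, 0.0259], [0.9752, -0.0318, 0.2192, -0.5523], [-0.2193, 0.0021, 0.9757, -1.3492], [0.0, 0.0, 0.0, 1.0]]
wrist [[330.3047664778256, 0.0, 251.66848668614162], [0.0, 330.3047664778256, 194.73692466669348], [0.0, 0.0, 1.0]] -0.06724437315621717 [[0.3324, 0.9431, -0.0006, -0.6489], [-0.9131, 0.3216, -0.2505, 0.0302], [-0.2361, 0.0838, 0.9681, -0.3893], [0.0, 0.0, 0.0, 1.0]]
```

View pics/a_scene.png

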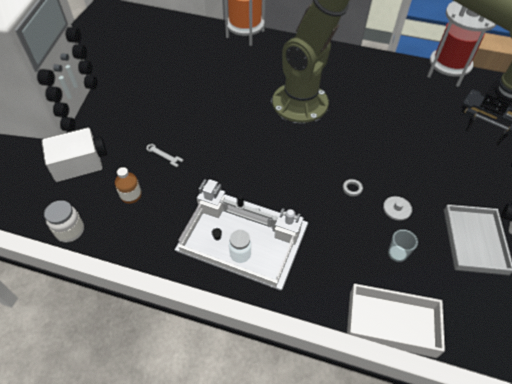

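View pics/a_top.png

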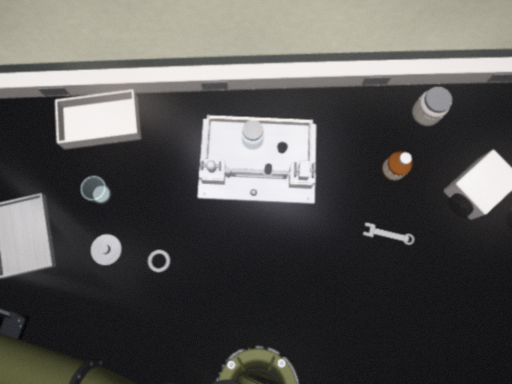

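View pics/a_wrist.png

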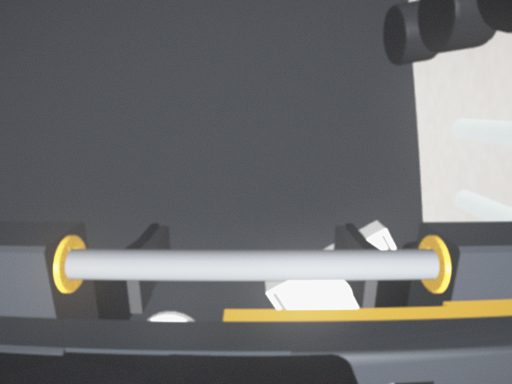

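```bash
python3 - <<'E'
import cv2
a=cv2.imread("pics/a_top.png")[105:210,185:330]; cv2.imwrite("pics/b_top.png",cv2.resize(a,None,fx=5.5,fy=5.5,interpolation=cv2.INTER_CUBIC))
a=cv2.imread("pics/a_scene.png")[165:290,165:320]; cv2.imwrite("pics/b_scene.png",cv2.resize(a,None,fx=4.8,fy=4.8,interpolation=cv2.INTER_CUBIC))
E
```

```text
(no output)
```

View pics/b_top.png

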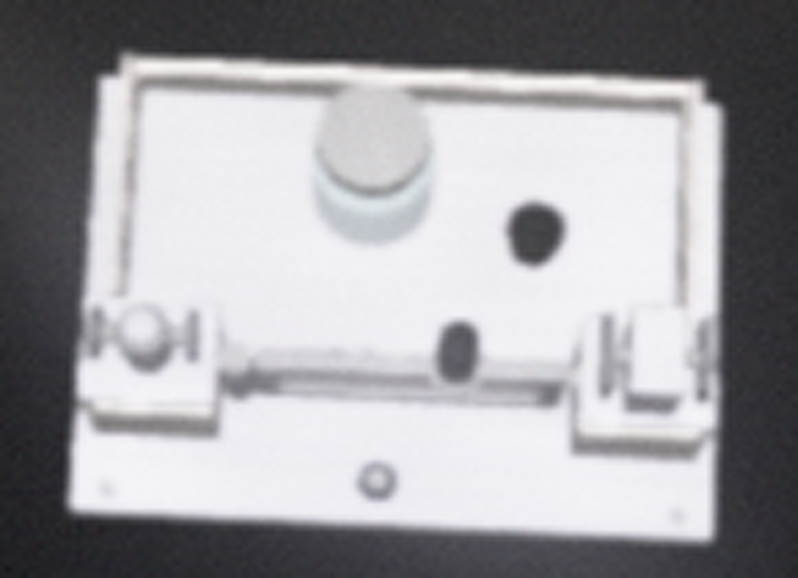

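View pics/b_scene.png

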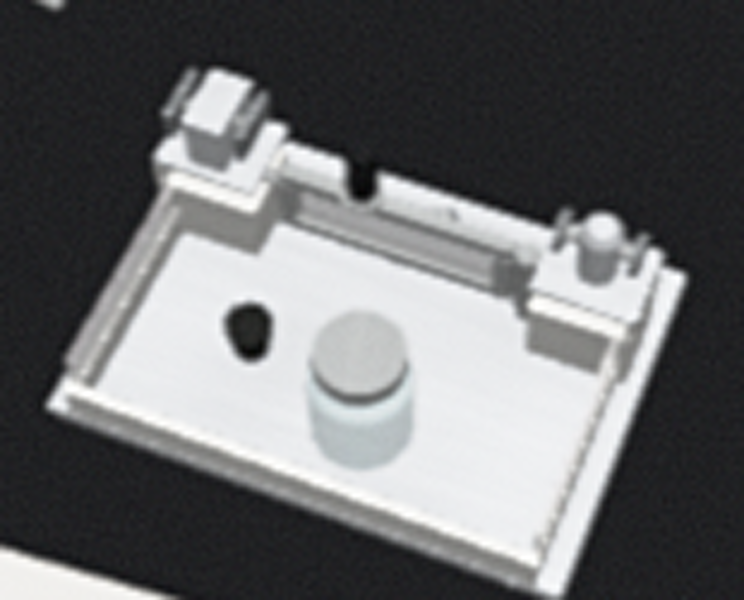

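```bash
cat > h.py <<'E'
import numpy as np, cv2
from bench import ctrl,get_image
from scipy.spatial.transform import Rotation as R
def ray(d,uv):
    K=d["mtx"];k=d["k1"]
    m=cv2.undistortPoints(np.array([[uv]],float),K,np.array([k,0,0,0,0.]))[0,0]
    T=d["camera_from_world"];Rm=T[:3,:3]
    c=-Rm.T@T[:3,3]; v=Rm.T@np.array([m[0],-m[1],-1.]); return c,v/np.linalg.norm(v)
def plane(d,uv,z):
    c,v=ray(d,uv); return c+v*(z-c[2])/v[2]
def tri(obs):
    A=np.zeros((3,3));b=np.zeros(3);L=[ray(d,u) for d,u in obs]
    for c,v in L:
        P=np.eye(3)-np.outer(v,v);A+=P;b+=P@c
    x=np.linalg.solve(A,b); return x,[1000*np.linalg.norm((np.eye(3)-np.outer(v,v))@(x-c)) for c,v in L]
def proj(d,p):
    T=d["camera_from_world"];q=T[:3,:3]@np.array(p)+T[:3,3]
    x,y=q[0]/-q[2],-q[1]/-q[2];r=1+d["k1"]*(x*x+y*y);K=d["mtx"]
    return np.array([K[0,0]*x*r+K[0,2],K[1,1]*y*r+K[1,2]])
def zo(u,s,o): return ((u[0]+.5)/s-.5+o[0],(u[1]+.5)/s-.5+o[1])
def toolR(): return R.from_rotvec(ctrl.get_state()["tool_rot"]).as_matrix()
E
python3 - <<'E'
from h import *
t=get_image("top");s=get_image("scene")
T=lambda u:zo(u,5.5,(185,105));S=lambda u:zo(u,4.8,(165,165))
for n,a,b in [("dome top",(145,322),(604,228)),("sq top",(658,348),(221,98)),("knob top",(459,332),(362,165)),("jar lid",(374,135),(360,352))]:
    print(n,*tri([(t,T(a)),(s,S(b))]))
# base plate corners at z~0
for u in [(70,512),(715,540)]: print(plane(t,T(u),0.01))
print("pier front edges z=.092",plane(t,T((80,405)),.092),plane(t,T((217,405)),.092),plane(t,T((573,430)),.092),plane(t,T((712,432)),.092))
print("wheres", {n:plane(t,u,z).round(3).tolist() for n,u,z in [("bottle",(397,175),.0),("clamp",(159,261),.0),("wrench",(390,235),0),("beaker",(100,197),0),("head",(106,250),.0)]})
print(toolR().round(3))
E
```

```text
dome top [0.61615767 0.10852352 0.13850105] [np.float64(3.3576454990393025), np.float64(3.357645499039268)]
sq top [ 0.59373821 -0.14837593  0.13940185] [np.float64(3.0343621136178625), np.float64(3.034362113617865)]
knob top [ 0.60859852 -0.04952106  0.1276987 ] [np.float64(3.2538630488240456), np.float64(3.253863048824102)]
jar lid [ 0.72409893 -0.01181075  0.10358186] [np.float64(2.024948326481033), np.float64(2.0249483264809904)]
[0.54779187 0.15692349 0.01      ]
[ 0.52090497 -0.19226376  0.01      ]
pier front edges z=.092 [0.5866564  0.14285709 0.092     ] [0.58432477 0.07205808 0.092     ] [ 0.56504645 -0.11099773  0.092     ] [ 0.56165431 -0.18254051  0.092     ]
wheres {'bottle': [0.601, -0.45, 0.0], 'clamp': [0.364, 0.272, 0.0], 'wrench': [0.418, -0.411, 0.0], 'beaker': [0.562, 0.453, 0.0], 'head': [0.401, 0.429, 0.0]}
[[ 0.332 -0.    -0.943]
 [ 0.943 -0.001  0.332]
 [-0.001 -1.    -0.   ]]
```

{"method": "drive_tool", "body": {
  "increments": "-24.6 -3 -38.5 0 0;-24.6 -3 -38.5 0 0;-24.6 -3 -38.5 0 0;-24.6 -3 -38.5 0 0;-24.6 -3 -38.5 0 0;-24.6 -3 -38.5 0 0;-24.6 -3 -38.5 0 0;-24.6 -3 -38.5 0 0;-24.6 -3 -38.5 0 0;-24.6 -3 -38.5 0 0;-24.6 -3 -38.5 0 0;-24.6 -3 -38.5 0 0;0 0 0 -7.2 0;0 0 0 -7.2 0;0 0 0 0 0"
}}

```text
time: 2.12
position: [0.5536, 0.181, 0.2584]
tool_rot: [-1.25, -1.143, 1.143]
ft_force: [0.8, -0.8, 0.3]
grip_width: 1.0
```

```bash
python3 - <<'E'
from h import *
s=ctrl.get_state();print(s["position"],s["joint_positions"].round(2) if hasattr(s["joint_positions"],'round') else s["joint_positions"],toolR().round(3).tolist())
import pickle
D={n:get_image(n) for n in ["wrist","top"]}
pickle.dump(D["wrist"],open("w1.pkl","wb"))
T=D["wrist"]["camera_from_world"];print(-T[:3,:3].T@T[:3,3])
for n in D: cv2.imwrite(f"pics/c_{n}.png",D[n]["img"][:,:,::-1])
for p in [(0.616,.1085,.14),(.594,-.148,.138),(.6086,-.0495,.14)]: print(proj(D["wrist"],p))
E
```

```text
[0.5536497  0.18099685 0.25842907] [-0.62  0.16  0.29  1.58 -0.05  1.41  1.16] [[0.089, -0.0, -0.996], [0.996, 0.0, 0.089], [0.0, -1.0, 0.0]]
[0.48547741 0.18648966 0.42094982]
[180.48659149 261.44429723]
[-68.73601652 256.72095449]
[ 20.20794423 265.61385754]
```

View pics/c_wrist.png

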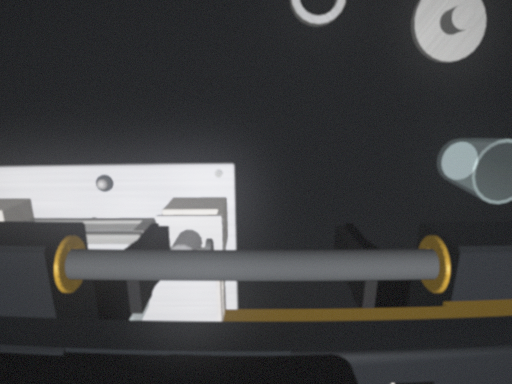

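{"method": "drive_tool", "body": {
  "increments": "-31 -15 -31 0 0;-31 -15 -31 0 0;-31 -15 -31 0 0;-31 -15 -31 0 0;-31 -15 -31 0 0;-31 -15 -31 0 0;0 0 0 0 0;0 0 0 0 0"
}}

```text
time: 3.22
position: [0.7225, -0.0196, 0.348]
tool_rot: [-1.248, -1.144, 1.144]
ft_force: [-0.2, 0.9, -0.4]
grip_width: 0.999
```

```bash
python3 - <<'E'
from h import *
s=ctrl.get_state();print(s["position"])
import pickle
d=get_image("wrist")
pickle.dump(d,open("w2.pkl","wb"))
cv2.imwrite("pics/d_wrist.png",cv2.resize(d["img"][:,:,::-1],None,fx=1.5,fy=1.5,interpolation=cv2.INTER_CUBIC))
for p in [(0.616,.1085,.14),(.594,-.148,.138),(.6086,-.0495,.14)]: print(proj(d,p)*1.5)
E
```

```text
[ 0.72253169 -0.01963045  0.34798744]
[543.38938852  95.62559514]
[183.90932814  97.38486553]
[321.57730382 103.75426915]
```

View pics/d_wrist.png

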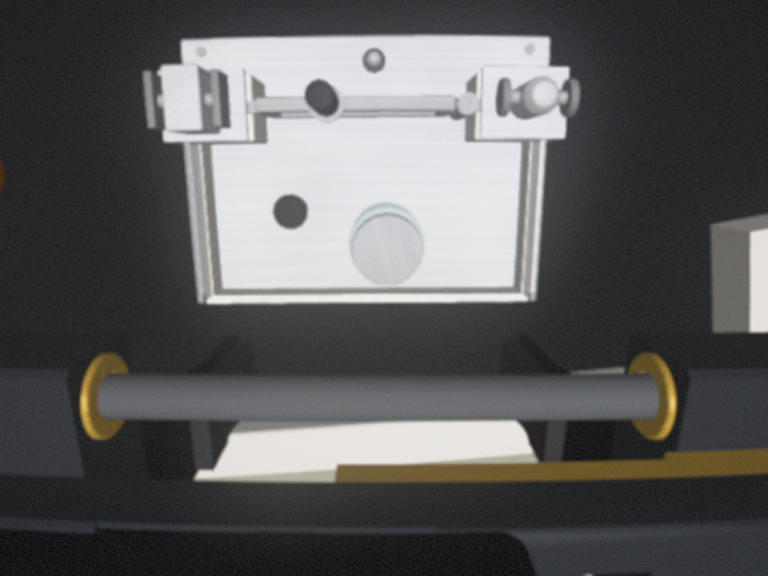

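{"method": "drive_tool", "body": {
  "increments": "40 10 20 0 0;40 10 20 0 0;0 0 0 0 0;0 0 0 0 0"
}}

```text
time: 3.78
position: [0.6894, 0.0636, 0.329]
tool_rot: [-1.249, -1.146, 1.145]
ft_force: [-0.1, 0.3, 0.1]
grip_width: 1.004
```

```bash
python3 - <<'E'
from h import *
s=ctrl.get_state();print(s["position"])
import pickle
d=get_image("wrist")
pickle.dump(d,open("w3.pkl","wb"))
cv2.imwrite("pics/e3.png",cv2.resize(d["img"][40:170,20:340,::-1],None,fx=2.5,fy=2.5,interpolation=cv2.INTER_CUBIC))
d2=pickle.load(open("w2.pkl","rb"))
cv2.imwrite("pics/e2.png",cv2.resize(d2["img"][10:140,80:400,::-1],None,fx=2.5,fy=2.5,interpolation=cv2.INTER_CUBIC))
E
```

```text
[0.68935278 0.06362095 0.3290096 ]
```

View pics/e3.png

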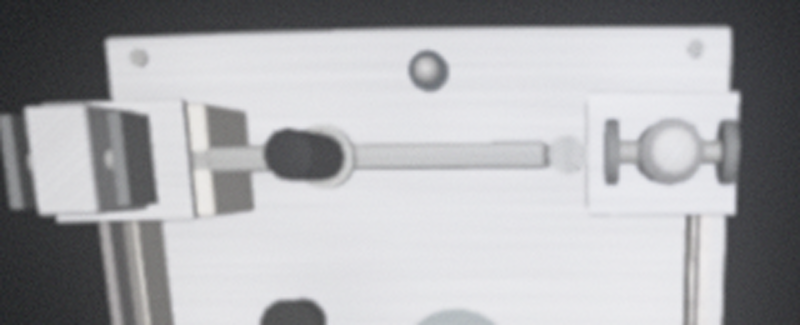

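View pics/e2.png

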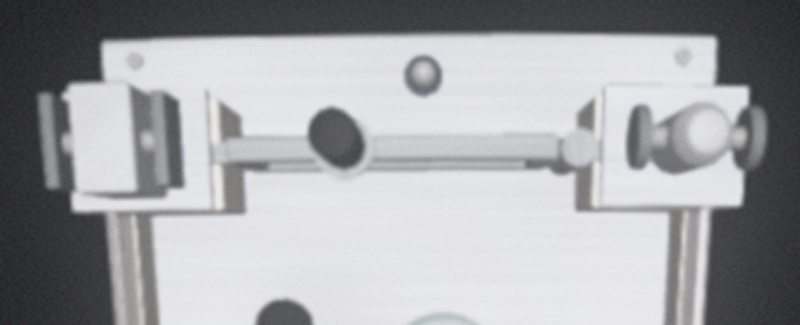

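```bash
python3 - <<'E'
from h import *
import pickle
a=pickle.load(open("w2.pkl","rb"));b=pickle.load(open("w3.pkl","rb"))
A=lambda u:zo(u,2.5,(80,10));B=lambda u:zo(u,2.5,(20,40))
P={}
for n,u,v in [("sq c1",(70,85),(25,107)),("sq c2",(133,82),(88,104)),("sq c3",(137,192),(98,213)),("sq c4",(75,197),(37,216)),
 ("knobtop",(336,132),(287,153)),("collar",(346,145),(325,156)),("hinge",(578,147),(567,155)),("dome",(703,130),(674,147)),
 ("rtabL",(754,137),(729,152)),("rtabR",(640,137),(611,151)),
 ("pierR nr in",(605,86),(587,93)),("pierR nr out",(748,87),(739,93)),("pierR far in",(594,206),(587,209)),("pierR far out",(743,207),(737,214)),
 ("pierS nr in",(207,92),(183,100)),("pierS far in",(212,211),(194,219)),("pierS far out",(73,211),(56,220))]:
    x,r=tri([(a,A(u)),(b,B(v))]);P[n]=x;print(n,x.round(4),np.round(r,1))
sq=sum(P[f"sq c{i}"] for i in range(1,5))/4;print("sq",sq)
d=P["dome"]-sq; print(np.degrees(np.arctan2(-d[0],d[1])),np.linalg.norm(d[:2]))
d=P["pierR far in"]-P["pierS far in"]; print(np.degrees(np.arctan2(-d[0],d[1])),np.linalg.norm(d[:2]))
rc=sum(P[k] for k in P if k.startswith("pierR"))/4; print("pierR c",rc)
print("knob-hinge",np.linalg.norm((P["knobtop"]-P["hinge"])[:2]))
for n,u in [("R",(674,150)),("L",(88,150))]: pass
E
```

```text
sq c1 [ 0.5709 -0.1599  0.1402] [0.3 0.3]
sq c2 [ 0.5725 -0.1332  0.1382] [0.1 0.1]
sq c3 [ 0.6174 -0.139   0.137 ] [0.1 0.1]
sq c4 [ 0.6161 -0.1674  0.1361] [0.5 0.5]
knobtop [ 0.6022 -0.0487  0.1462] [0.6 0.6]
collar [ 0.6016 -0.0493  0.0929] [0.1 0.1]
hinge [0.6112 0.0638 0.0818] [0.4 0.4]
dome [0.6131 0.1096 0.1324] [0.1 0.1]
rtabL [0.6171 0.1332 0.1297] [0. 0.]
rtabR [0.6128 0.0836 0.1249] [0.3 0.3]
pierR nr in [0.5851 0.0758 0.0937] [0.2 0.2]
pierR nr out [0.5901 0.1461 0.0899] [0.2 0.2]
pierR far in [0.6388 0.0717 0.0732] [0.7 0.7]
pierR far out [0.6459 0.1429 0.0894] [0.2 0.2]
pierS nr in [ 0.5698 -0.1136  0.0901] [0.6 0.6]
pierS far in [ 0.625  -0.1193  0.0886] [0.5 0.5]
pierS far out [ 0.6183 -0.1877  0.0916] [0.4 0.4]
sq [ 0.5942423  -0.14987394  0.13787496]
-4.1539215097445625 0.2601708426269024
-4.113702485520928 0.19148765921861374
pierR c [0.61498931 0.10911607 0.0865515 ]
knob-hinge 0.11284704373774475
```

{"method": "drive_tool", "body": {
  "increments": "19.3 20 39.3 0 0;19.3 20 39.3 0 0;0 40 0 0 0;0 40 0 0 0;0 39 0 0 0;0 0 0 0 0;0 0 0 0 0"
}}

```text
time: 4.7
position: [0.6162, 0.1073, 0.1714]
tool_rot: [-1.252, -1.145, 1.142]
ft_force: [0.3, 0.3, -0.6]
grip_width: 0.998
```

```bash
python3 - <<'E'
from h import *
s=ctrl.get_state();print(s["position"],toolR().round(3).tolist())
for n in ["top","scene"]:
    d=get_image(n);c={"top":(170,100),"scene":(165,150)}[n]
    cv2.imwrite(f"pics/f_{n}.png",cv2.resize(d["img"][c[1]:c[1]+120,c[0]:c[0]+160,::-1],None,fx=4,fy=4,interpolation=cv2.INTER_CUBIC))
E
```

```text
[0.61621436 0.10727889 0.17143788] [[0.089, 0.003, -0.996], [0.996, 0.0, 0.089], [0.0, -1.0, -0.002]]
```

View pics/f_scene.png

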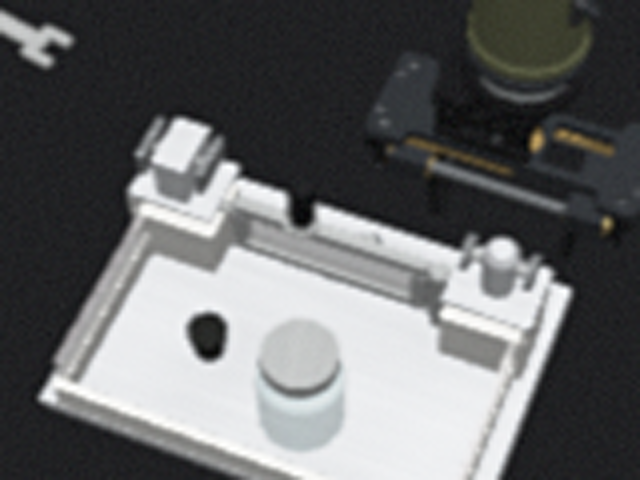

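{"method": "drive_tool", "body": {
  "increments": "1.7 22 1.7 0 0;0 22.5 0 0 0;0 22.5 0 0 0;0 0 0 0 0;0 0 0 0 0",
  "squeeze": 40
}}

```text
time: 5.42
position: [0.6146, 0.1101, 0.1045]
tool_rot: [-1.251, -1.147, 1.143]
ft_force: [0.0, -0.5, 0.3]
grip_width: 0.998
```

{"method": "drive_tool", "body": {
  "increments": "0 0 0 0 90;0 0 0 0 90;0 0 0 0 110;0 0 0 0 130;0 0 0 0 255;0 0 0 0 255;0 0 0 0 255;0 0 0 0 255;0 0 0 0 255;0 0 0 0 255",
  "squeeze": 40
}}

```text
time: 6.68
position: [0.6134, 0.1088, 0.1027]
tool_rot: [-1.25, -1.143, 1.145]
ft_force: [-1.7, -5.6, 2.9]
grip_width: 0.447
```

{"method": "drive_tool", "body": {
  "increments": "0 0 0 0 0;0 0 0 0 0;0 0 0 0 0;0 0 0 0 0;0 -25 0 0 0;0 -25 0 0 0;0 -25 0 0 0;-43 0 -0.6 0 0;-43 0 -0.6 0 0;-43 0 -0.6 0 0;-43 0 -0.6 0 0;-43 0 -0.6 0 0;-43 0 -0.6 0 0;0 0 0 0 0;0 0 0 0 0",
  "squeeze": 40
}}

```text
time: 8.55
position: [0.5946, -0.1465, 0.1775]
tool_rot: [-1.248, -1.145, 1.144]
ft_force: [0.4, 0.5, -0.5]
grip_width: 1.002
```

```bash
python3 - <<'E'
from h import *
s=ctrl.get_state();print(s["position"],s["grip_width"],toolR().round(3).tolist())
for n in ["top","scene"]:
    d=get_image(n);c={"top":(170,100),"scene":(165,150)}[n]
    cv2.imwrite(f"pics/g_{n}.png",cv2.resize(d["img"][c[1]:c[1]+120,c[0]:c[0]+160,::-1],None,fx=5,fy=5,interpolation=cv2.INTER_CUBIC))
E
```

```text
[ 0.59464966 -0.146508    0.17745745] 1.0018505508918125 [[0.087, 0.0, -0.996], [0.996, 0.001, 0.087], [0.001, -1.0, -0.0]]
```

View pics/g_scene.png

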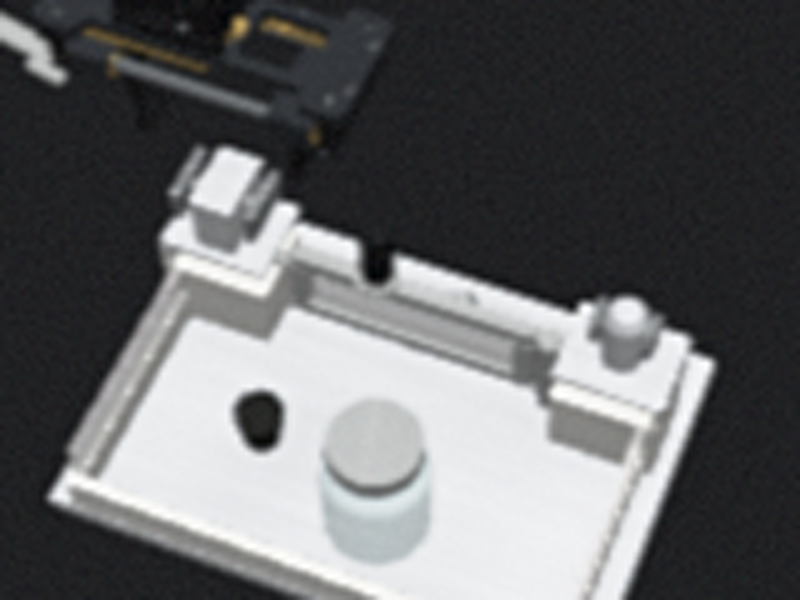

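View pics/g_top.png

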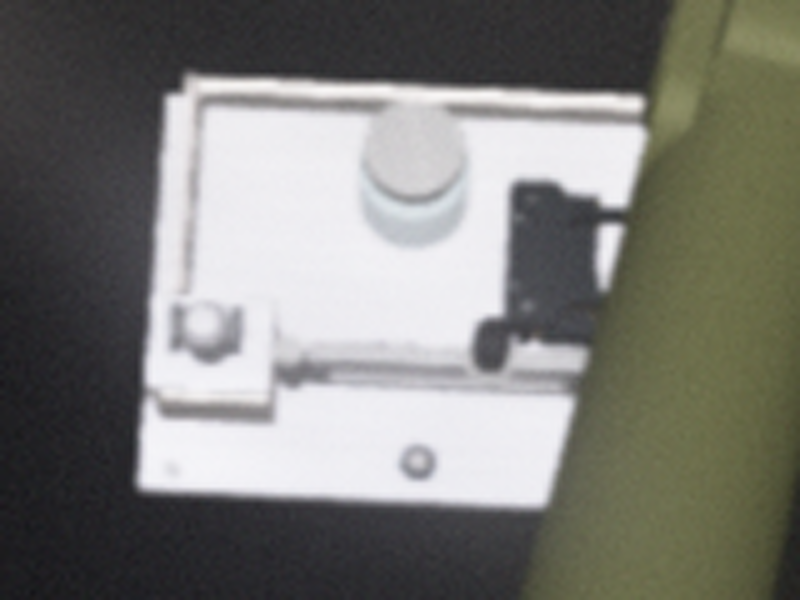

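{"method": "drive_tool", "body": {
  "increments": "-3 24 0.4 0 0;0 24 0 0 0;0 25 0 0 0;0 0 0 0 0;0 0 0 0 0",
  "squeeze": 40
}}

```text
time: 9.28
position: [0.5946, -0.1496, 0.1055]
tool_rot: [-1.25, -1.147, 1.145]
ft_force: [0.5, -0.2, -0.4]
grip_width: 0.997
```

{"method": "drive_tool", "body": {
  "increments": "0 0 0 0 90;0 0 0 0 90;0 0 0 0 110;0 0 0 0 130;0 0 0 0 255;0 0 0 0 255;0 0 0 0 255;0 0 0 0 255;0 0 0 0 255;0 0 0 0 255",
  "squeeze": 40
}}

```text
time: 10.52
position: [0.5939, -0.1505, 0.1048]
tool_rot: [-1.25, -1.145, 1.144]
ft_force: [-0.3, -0.6, 2.4]
grip_width: 0.448
```

{"method": "drive_tool", "body": {
  "increments": "0 0 0 0 0;0 0 0 0 0;0 0 0 0 0;0 0 0 0 0;0 -25 0 0 0;0 -25 0 0 0;0 -30 0 0 0;34 0 0.3 0 0;34 0 0.3 0 0;34 0 0.3 0 0;0 0 0 9 0;0 0 0 9 0;0 0 0 9 0;0 0 0 9 0;0 0 0 9 0;0 0 0 9 0;0 0 0 9 0;0 0 0 9 0;0 0 0 9 0;0 0 0 9 0"
}}

```text
time: 13.02
position: [0.6018, -0.0486, 0.1846]
tool_rot: [-1.569, 0.073, -0.073]
ft_force: [-0.2, 0.4, 0.0]
grip_width: 1.002
```

```bash
python3 - <<'E'
from h import *
s=ctrl.get_state();print(s["position"],s["joint_positions"],toolR().round(3).tolist())
r=toolR(); print("to knob tool mm",1000*r.T@(np.array([.602,-.049,.0995])-s["position"]))
for n in ["top","scene"]:
    d=get_image(n);c={"top":(170,100),"scene":(165,150)}[n]
    cv2.imwrite(f"pics/i_{n}.png",cv2.resize(d["img"][c[1]:c[1]+120,c[0]:c[0]+160,::-1],None,fx=5,fy=5,interpolation=cv2.INTER_CUBIC))
E
```

```text
[ 0.60178952 -0.04855628  0.18455128] [-0.51410107  0.27861326  0.66076761  1.64527334 -0.17740195  1.27855999
  0.08679187] [[0.996, 0.0, 0.092], [-0.092, 0.0, 0.996], [0.0, -1.0, 0.0]]
to knob tool mm [ 0.24716125 85.05119913 -0.43979355]
```

View pics/i_scene.png

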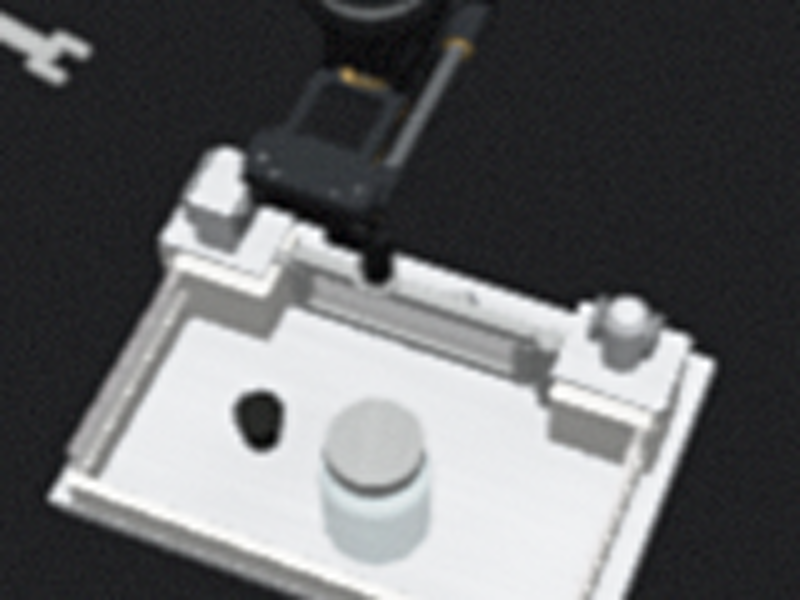

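View pics/i_top.png

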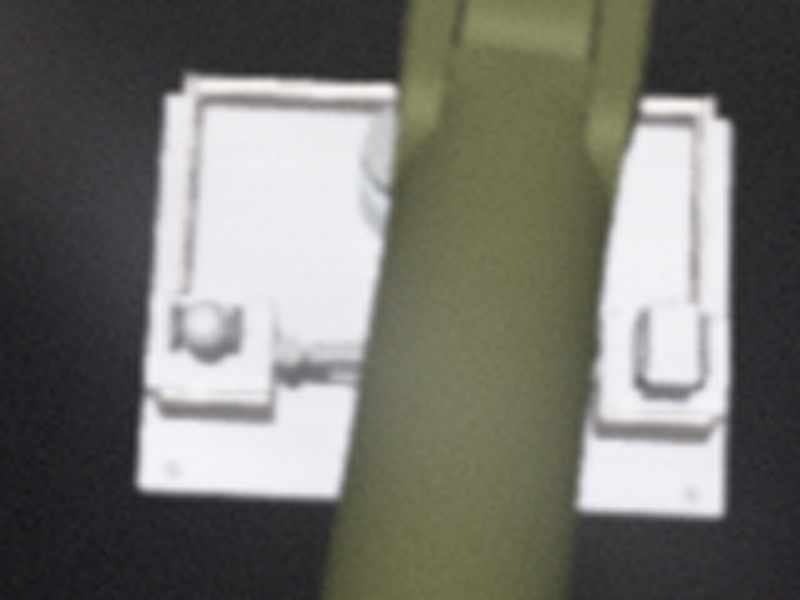

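{"method": "drive_tool", "body": {
  "increments": "0 28 0 0 0;0 28 0 0 0;0 28 0 0 0;0 0 0 0 0;0 0 0 0 0;0 0 0 0 100;0 0 0 0 160;0 0 0 0 180;0 0 0 0 255;0 0 0 0 255;0 0 0 0 255;0 0 0 0 255;0 0 0 0 255",
  "squeeze": 35
}}

```text
time: 14.75
position: [0.6019, -0.0487, 0.1005]
tool_rot: [-1.57, 0.069, -0.069]
ft_force: [0.5, -0.5, -0.4]
grip_width: 0.244
```

```bash
python3 - <<'E'
from h import *
s=ctrl.get_state();print(s["position"],s["grip_width"],s["ft_force"],toolR().round(3).tolist())
E
```

```text
[ 0.601862   -0.04870329  0.10054613] 0.24385068602907894 [ 0.51375963 -0.53758354 -0.42368085] [[0.996, 0.0, 0.087], [-0.087, -0.0, 0.996], [0.0, -1.0, -0.0]]
```

{"method": "drive_tool", "body": {
  "increments": "-6 0 0.2 3 255;-10 0 0.4 5 255;-10 0 0.4 5 255;-10 0 0.4 5 255;-10 0 0.4 5 255;-10 0 0.4 5 255;-10 0 0.4 5 255;-10 0 0.4 5 255;-10 0 0.4 5 255;-10 0 0.4 5 255;0 0 0 0 255;0 0 0 0 255"
}}

```text
time: 16.25
position: [0.5214, -0.0042, 0.1006]
tool_rot: [-1.447, 0.719, -0.724]
ft_force: [5.1, -1.8, -6.5]
grip_width: 0.244
```

```bash
python3 - <<'E'
from h import *
s=ctrl.get_state();print(s["position"],s["grip_width"],s["ft_force"],s["joint_positions"],toolR().round(3).tolist())
r=toolR();h=np.array([.602+.115*.08,-.049+.115*.9968]);p=s["position"][:2]-h
print(np.linalg.norm(p), np.arctan2(.08,.9968)*0+ (np.arctan2(-p[0],-p[1]) +0.08))
print(s["ft_force"]@r)
for n in ["scene"]:
    d=get_image(n);c={"top":(170,100),"scene":(165,150)}[n]
    cv2.imwrite(f"pics/j_{n}.png",cv2.resize(d["img"][c[1]:c[1]+120,c[0]:c[0]+160,::-1],None,fx=5,fy=5,interpolation=cv2.INTER_CUBIC))
E
```

```text
[ 0.52143943 -0.00424854  0.10057138] 0.2441425864377779 [ 5.07301905 -1.79111174 -6.45827291] [-0.75000491  0.17316288  0.77372002  1.9421209  -0.13669082  1.0754921
 -0.84357913] [[0.602, 0.003, 0.798], [-0.798, -0.001, 0.602], [0.003, -1.0, 0.002]]
0.11375521566708789 0.9892898554236793
[4.46842405 6.47651874 2.95648169]
```

View pics/j_scene.png

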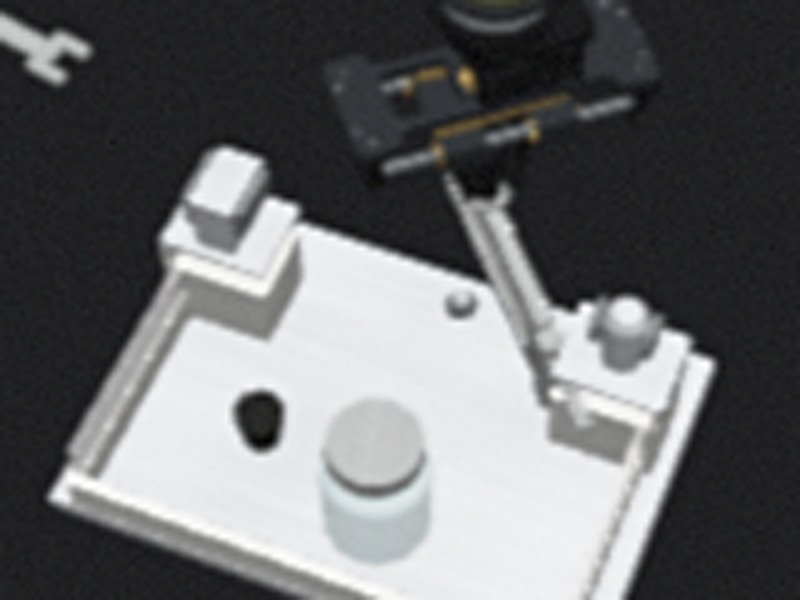

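{"method": "drive_tool", "body": {
  "increments": "-10 0 0.4 5 255;-10 0 0.4 5 255;-10 0 0.4 5 255;-10 0 0.4 5 255;-10 0 0.4 5 255;-10 0 0.4 5 255;-8 0 0.3 4 255;-4 0 0.1 2 255;0 0 0 0 255;0 0 0 0 255;0 0 0 0 255;0 0 0 0 255;0 0 0 0 255;0 0 0 0 255"
}}

```text
time: 18.05
position: [0.4986, 0.0607, 0.1005]
tool_rot: [-1.216, 1.193, -1.201]
ft_force: [6.2, -5.2, -7.1]
grip_width: 0.247
```

```bash
python3 - <<'E'
from h import *
s=ctrl.get_state();print(s["position"],s["grip_width"],s["ft_force"],np.abs(s["qd"]).max())
h=np.array([.602+.115*.08,-.049+.115*.9968]);p=s["position"][:2]-h
print(np.linalg.norm(p), np.arctan2(-p[0],-p[1])-0.08, (s["ft_force"]@toolR()).round(1))
for n in ["top","scene"]:
    d=get_image(n);c={"top":(170,100),"scene":(165,150)}[n]
    cv2.imwrite(f"pics/k_{n}.png",cv2.resize(d["img"][c[1]:c[1]+120,c[0]:c[0]+160,::-1],None,fx=5,fy=5,interpolation=cv2.INTER_CUBIC))
cv2.imwrite("pics/k_full.png",get_image("scene")["img"][:,:,::-1])
print(ctrl.get_state()["position"])
E
```

```text
[0.49863214 0.0607049  0.10053536] 0.24724868220009513 [ 6.21475614 -5.21349795 -7.08079156] 0.002005830453649227
0.11267563453048558 1.44705424594119 [5.3 7.1 6.1]
[0.49863916 0.06067907 0.1005623 ]
```

View pics/k_scene.png

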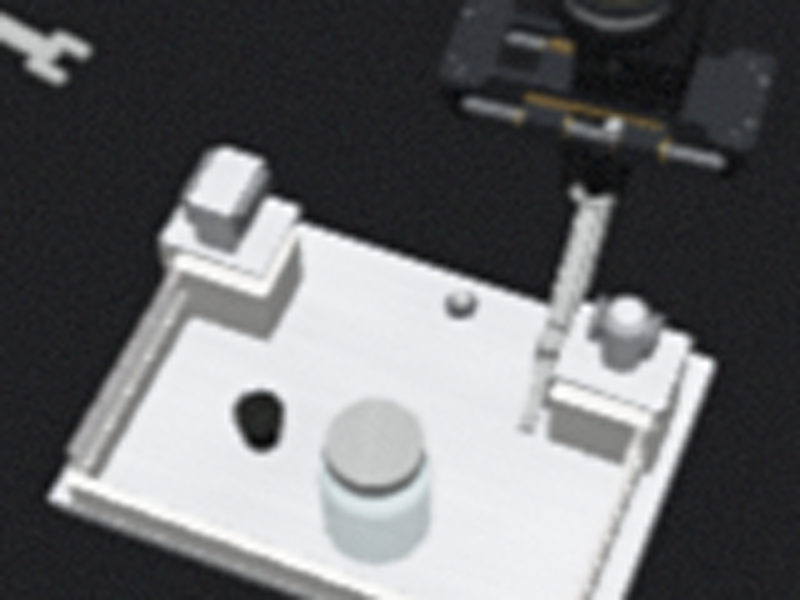

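View pics/k_full.png

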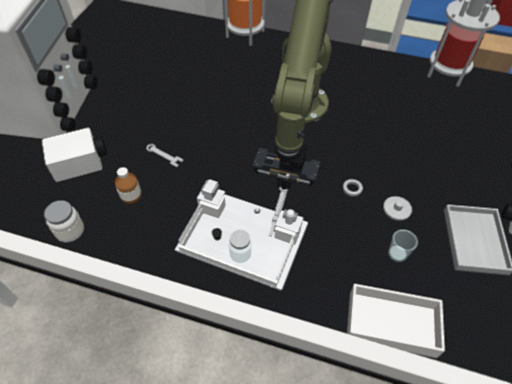

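Gate about 1.45 rad, held in the grip and still; bystanders sit at the same pixels as at the start (jar, stopper, bottle, wrench, clamp, headplate, beaker). Handing in.

```bash
python3 - <<'E'
from bench import workorder
print(workorder.close_job())
E
```

```text
the job is handed in; nothing more can be done
None
```

I squeezed in the round catch first, then the square one, swung the gate open by its knob, and handed the job in at about 18 s with the knob still in the grip.

- **Catches:** the jaws closed to about 39 mm on each catch (40 mm is fully squeezed). The scene and top pictures taken afterwards show all four tabs in.
- **Gate:** measured from the tool's position around the hinge, it stands at about 1.45 rad, with no joint moving faster than 0.002 rad/s. The wrist reads about 5 N along the gate's swing, which fits the return spring.
- **Grip:** 35 N is commanded, with the jaws about 21 mm apart on the 22 mm knob.
- **Bystanders:** in the last full scene picture I saw no movement of the glassware or parts. I judged this by eye and did not measure it.
- **Small disagreements:** the tool's radius around the hinge came out at 112.7 mm, not 115 mm. The wrist also shows about 6–7 N along the gate and 7 N vertically while holding. I took both as small errors in the measured hinge position and did not correct them.

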